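# Assemble a sieve stack on the shaker

## Robot

A 7-joint arm with a two-finger parallel gripper is mounted at the origin on the work surface. World frame = base frame: x ahead of the robot, y to its left, z up, the work surface at z = 0. Lengths are in m, angles in rad, forces in N, time in s.
With the tool pointing down it reaches from about 0.425 to 0.925 m from the base axis. Payload 6.8 kg.
Tool frame: the origin (TCP) lies at the very end of the fingers, on their centre line; the grasp point (between the pads) lies 19 mm behind it; z points along the fingers, y is the line along which they close (so a half turn about z gives the same grasp; the last joint's range is limited). The gripper opens to 85 mm and grips with 20 to 120 N. Pads are 22 mm wide; open, the fingers measure 114 mm over their backs; the gripper's body (76 mm by 85 mm) begins 54 mm behind the grasp point. The pads swing forward as they close: fully open they stand 13 mm farther back than shut.
Start: joints at [1.1, 0.477, 0.022, 1.555, -0.011, 1.109, -0.083], TCP at [0.24, -0.631, 0.231] pointing down, gripper open.
Joint ranges: [-2.96, 2.96], [-0.34, 2.1], [-1.41, 1.46], [0.24, 2.44], [-1.37, 4.51], [0.17, 1.92], [-2.96, 2.96]. Speed limits (rad/s): [2.39, 2.39, 3.14, 3.14, 3.14, 3.14, 3.14].

## Interface

Orientations are given as a unit quaternion [w, x, y, z].
In Python, from station import bot gives the robot as it stands. The module is installed in compiled form; this text tells all that it offers.
- The arm moves only by the shell command python3 -m jog 'ROWS' [OPENING] [FORCE]. ROWS is JSON, a list of rows, each a list of 4 numbers: the shift along the tool's x, y, z in cm, then the turn about the tool's z in rad. In form: [[x, y, z, spin], ...]. A call has 1 to 20 rows; each row is the pose to reach, as a shift and turn from the pose commanded when the call began, along the tool's axes at that moment; what a row does not reach only later rows make up. A row lasts 1/12 s, in which the tool goes at most 41.7 mm and 7.16 degrees, less where a joint would pass 70% of its speed; a pose out of reach is approached as far as the arm can. A call with a gripper value outside its range is refused whole. OPENING is the closure, from -1 (fully open) to 1 (shut), set as the call begins (- or left out, the last holds). The fingers move at their own pace and stop on an object; FORCE is the grip in N (left out, the last holds). Time passes only in rows, so rows that repeat a pose let the fingers close. It gives the time, the measured TCP pose, the force, the opening and the grip force at its end, in the units of the state.
- bot.get_obs(): the state, without advancing time (a new reading comes with each control period).
- bot.read_camera(name): name is "scene" or "top" or "wrist"; returns a dict with "pixels" (480x640x3 uint8, red, green, blue), "depth" (480x640 float32, m along the optical axis (not along the pixel's ray), 0 where there is no reading), "fovy" (degrees; the focal length in pixels is half the picture's height over the tangent of half this angle, whatever the lens; pixels are square), "cx", "cy" (the principal point, pixels), "pose" (4x4, takes a point from camera to world coordinates). Camera axes: x right, y down, z forward; pixel columns grow to the right and rows downward; lengths in m; the calibration is good to about 2 mm. A picture is of the moment at which its call begins.
- bot.hand_in(): hands the job in; it is judged then, once.
The state is a dict: "t": time; "q": joint angles; "joint_vel": joint speeds; "joint_torque": joint torques, N m; "eef_pos": TCP position; "tool_rot": TCP orientation; "contact_force": force on the tool from outside, world axes, zero at the start; "torque": the same for the moment, N m; "gripper_width": opening from 0.0 (shut) to 1.0 (fully open); "grasp_force": force on a finger pad.
Only numpy, scipy, OpenCV 4.12 (cv2) and the standard library are available. Lean on these libraries where they do the work, as an engineer would, in place of code of your own. Each camera call takes 0.05 s, during which the arm holds its last target. There are 200 camera calls.

## Task

Assemble the little steel sieve stack on the round shaker, one piece at a time from the bottom up: first the pan with the spout, seated in the shaker's ring, then the fine-mesh shallow sieve, then the coarse-mesh deep sieve, and last the lid with the knob. Each piece must sit level and fully home in the one below before the next goes on; leave the finished stack standing and do not push over or shove aside the small petri dish, the vial and the pot standing among the pieces.

Things in the scene. Friction and masses are not known exactly. Their poses are not given: they have to be found in the camera images.
- shaker: Fixed sieve shaker: round white drum, diameter 116 mm, 50 high, black foot band, small black side knob. Centred on top an aluminium seat ring: outside diameter 62, inside 56, rim 60 mm above the bench, recess 10 deep, dark floor. Origin: centre of its underside, on the bench; z up. The seated pan's origin is 53 mm above it.
- pan: Catch pan, bare steel, 105-180 g, closed floor, open top. Skirt below: 7 mm deep, taper radius 22.5 (foot) to 25.5. Body above it: diameter 62, 26 high, inside diameter 56 (next skirt drops in); total height 33 mm. Spout, 8 mm tube along +x, reaches 53 mm from the axis, 16 mm up: grip across y. Final spout direction free. Origin: centre of underside; z up.
- fine_sieve: Shallow fine sieve, bare steel, 80-145 g, open top, dense grid of thin wires 3 mm apart (bears load). Skirt below: 7 mm deep, taper radius 22.5 (foot) to 25.5. Body above it: diameter 62, 26 high, inside diameter 56; total height 33 mm. Origin: centre of underside of skirt; z up. Seated, its origin is 26 mm above the pan's.
- coarse_sieve: Deep coarse sieve, bare steel, 105-185 g, open top, wide grid of thicker wires 11 mm apart (bears load). Skirt below: 7 mm deep, taper radius 22.5 (foot) to 25.5. Body above it: diameter 62, 40 high, inside diameter 56; total height 47 mm. Origin: centre of underside of skirt; z up. Seated, its origin is 26 mm above the fine sieve's.
- sieve_lid: Lid, bare steel, 80-145 g. Skirt below: 7 mm deep, taper radius 22.5 (foot) to 25.5. Disc of diameter 62 from 7 to 12 mm above its underside; upright black knob, diameter 20, from 12 to 40 mm: grip it there. Origin: centre of underside of skirt; z up. Seated, its origin is 40 mm above the coarse sieve's.
- petri_dish: Bystander: a small flat closed white petri dish, diameter 36 mm, 10.5 mm high, loose. Origin: centre of its underside.
- vial: Bystander: a small upright amber vial with a white cap, diameter 18 mm, 36 mm high, loose. Origin: centre of its underside.
- pot: Bystander: a small white sample pot with a grey cap, diameter 23 mm, 23 mm high, loose. Origin: centre of its underside.
Not all that is in view belongs to the job. Leave any brown or yellow look-alike of the fine_sieve alone.

How it is judged:
On the way, in this order (a step that is already met when the one before it is completed fails the run):
1. The pan is seated in the shaker's ring and let go (horizontal distance between pan and shaker below 0.005 m and z of pan in the frame of shaker between 0.05 and 0.056 m and angle between pan's own z axis and vertical below 0.06 rad and contact force between pan and the fingers below 0.1 N), for 0.2 s.
2. The fine sieve is seated on the pan and let go (horizontal distance between pan and shaker below 0.005 m and z of pan in the frame of shaker between 0.05 and 0.056 m and angle between each of pan, fine_sieve's own z axis and vertical below 0.06 rad and horizontal distance between fine_sieve and pan below 0.005 m and z of fine_sieve in the frame of pan between 0.023 and 0.029 m and contact force between fine_sieve and the fingers below 0.1 N), for 0.2 s.
3. The coarse sieve is seated on the fine sieve and let go (horizontal distance between pan and shaker below 0.005 m and z of pan in the frame of shaker between 0.05 and 0.056 m and angle between each of pan, fine_sieve, coarse_sieve's own z axis and vertical below 0.06 rad and horizontal distance between fine_sieve and pan below 0.005 m and z of fine_sieve in the frame of pan between 0.023 and 0.029 m and horizontal distance between coarse_sieve and fine_sieve below 0.005 m and z of coarse_sieve in the frame of fine_sieve between 0.023 and 0.029 m and contact force between coarse_sieve and the fingers below 0.1 N), for 0.2 s.
4. The lid is seated on the coarse sieve and let go (horizontal distance between pan and shaker below 0.005 m and z of pan in the frame of shaker between 0.05 and 0.056 m and angle between each of pan, fine_sieve, coarse_sieve, sieve_lid's own z axis and vertical below 0.06 rad and horizontal distance between fine_sieve and pan below 0.005 m and z of fine_sieve in the frame of pan between 0.023 and 0.029 m and horizontal distance between coarse_sieve and fine_sieve below 0.005 m and z of coarse_sieve in the frame of fine_sieve between 0.023 and 0.029 m and horizontal distance between sieve_lid and coarse_sieve below 0.005 m and z of sieve_lid in the frame of coarse_sieve between 0.037 and 0.043 m and contact force between sieve_lid and the fingers below 0.1 N), for 0.2 s.
At the end, for the whole second after the job is handed in: The pan is in the shaker's ring, the fine sieve on the pan, the coarse sieve on the fine sieve and the lid on the coarse sieve; each is within 5 mm of the axis of the one below, within 3 mm of its seated height and level within 0.06 rad; all are released and at rest (all of step 4 and linear speed of each of pan, fine_sieve, coarse_sieve, sieve_lid below 0.02 m/s and angular speed of each of pan, fine_sieve, coarse_sieve, sieve_lid below 0.2 rad/s and contact force between each of pan, fine_sieve, coarse_sieve and the fingers below 0.1 N); the robot touches nothing.
It fails at once if The petri dish is moved more than 30 mm or tipped over (distance of petri_dish from where it was at the start of the episode above 0.03 m or angle between petri_dish's own z axis and vertical above 0.6 rad).
It fails at once if The vial is moved more than 30 mm or tipped over (distance of vial from where it was at the start of the episode above 0.03 m or angle between vial's own z axis and vertical above 0.6 rad).
It fails at once if The pot is moved more than 30 mm or tipped over (distance of pot from where it was at the start of the episode above 0.03 m or angle between pot's own z axis and vertical above 0.6 rad).
It also fails if it takes over 93 s, if anything falls off the work surface, if the arm or the gripper's body presses on something with over 40 N, if the wrist force passes 120 N, or if a joint passes its speed limit or range.

## Working session

There is one attempt and no reset: what is moved stays moved. The work goes in short steps, Python scripts to look and compute and a shell command to move; the robot and the scene stay as the last step left them, time stands still between calls to the robot, and variables do not carry over. Pictures are saved under pics/ and viewed, at most 14 in all, crops included, and the job is handed in when it is done.

```bash
mkdir -p pics; cat > h.py <<'E'
import numpy as np, cv2
from station import bot
from scipy.spatial.transform import Rotation as R
def cam(n):
    c=bot.read_camera(n); c['f']=240/np.tan(np.radians(c['fovy'])/2); return c
def ray(c,u,v,z):
    T=np.array(c['pose']); d=T[:3,:3]@np.array([(u-c['cx'])/c['f'],(v-c['cy'])/c['f'],1]); o=T[:3,3]
    return o+d*(z-o[2])/d[2]
def cloud(c):
    T=np.array(c['pose']); v,u=np.mgrid[:480,:640]; d=c['depth']
    p=np.stack([(u-c['cx'])/c['f']*d,(v-c['cy'])/c['f']*d,d],-1)
    P=p@T[:3,:3].T+T[:3,3]; P[d==0]=np.nan; return P
def save(c,n,box=None,k=1):
    im=c['pixels'][...,::-1]
    if box: x0,y0,x1,y1=box; im=im[y0:y1,x0:x1]
    cv2.imwrite('pics/'+n+'.png',cv2.resize(im,None,fx=k,fy=k,interpolation=cv2.INTER_CUBIC))
E
python3 - <<'E'
from h import *
for n in('top','scene'):
    c=cam(n); save(c,n); print(n,c['fovy'],c['cx'],c['cy'],np.round(c['pose'],3)); np.save(n+'.npy',c,allow_pickle=True)
o=bot.get_obs(); print({k:np.round(v,3) for k,v in o.items()}); print(R.from_quat(np.roll(o['tool_rot'],-1)).as_matrix().round(3))
E
```

```text
top 48.766597240233835 318.0734501172204 242.88939759676055 [[ 0.027 -0.997  0.079  0.459]
 [-1.    -0.027  0.001 -0.007]
 [ 0.001 -0.079 -0.997  0.951]
 [ 0.     0.     0.     1.   ]]
scene 50.273481260896645 322.90202397066025 239.25703310544415 [[ 0.658  0.648 -0.385  0.858]
 [ 0.753 -0.559  0.347 -0.295]
 [ 0.01  -0.518 -0.856  0.775]
 [ 0.     0.     0.     1.   ]]
{'t': np.float64(0.1), 'q': array([ 1.1  ,  0.478,  0.022,  1.556, -0.012,  1.109, -0.083]), 'joint_vel': array([-0.   , -0.002,  0.001, -0.002, -0.003,  0.   ,  0.001]), 'joint_torque': array([ 4.0000e-03, -5.9776e+01,  1.6140e+00, -2.8195e+01,  1.3000e-02,
        5.0000e-03,  0.0000e+00]), 'eef_pos': array([ 0.239, -0.631,  0.23 ]), 'tool_rot': array([-0.001,  0.984,  0.18 , -0.   ]), 'contact_force': array([ 0.342,  0.472, -0.43 ]), 'torque': array([ 0.022, -0.041,  0.009]), 'grasp_force': np.float64(0.0), 'gripper_width': np.float64(1.0)}
[[ 0.935  0.355 -0.001]
 [ 0.355 -0.935  0.001]
 [-0.    -0.002 -1.   ]]
```

View pics/top.png

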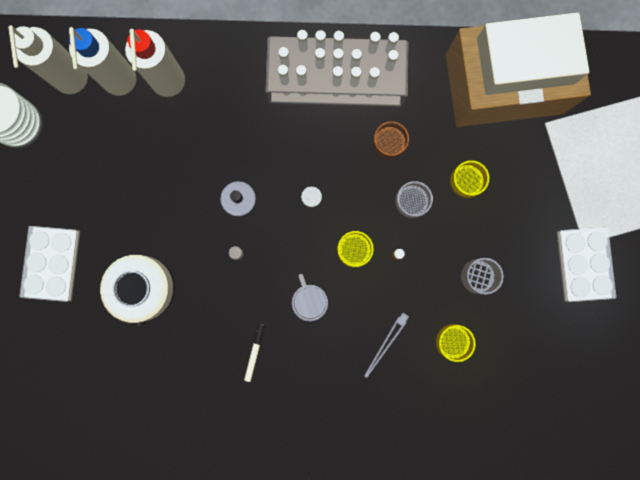

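View pics/scene.png

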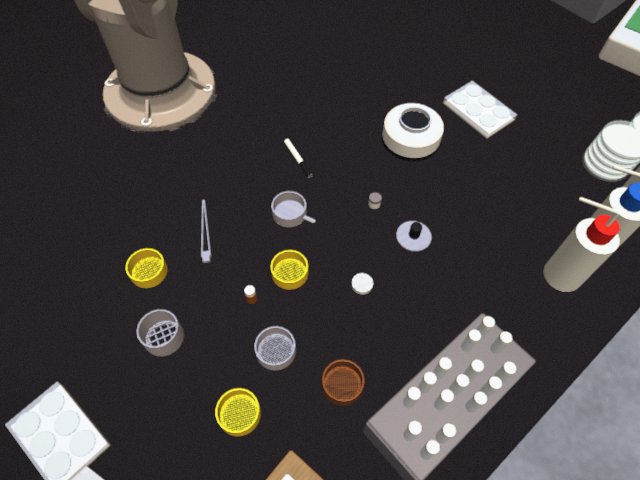

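The top view shows the following, in pixels:
- shaker (135,288), pan (309,302) with its spout pointing up and left, lid (238,198)
- petri dish (312,197), pot (236,253), vial (400,254)
- coarse sieve with the wide grid (482,276)

There are five candidates for the fine sieve: grey (414,199), brown (391,138), and yellow at (470,179), (355,249) and (457,343). Only the grey one at (414,199) is bare steel with a dense mesh, so I'll confirm it in a crop while I measure.

```bash
python3 - <<'E'
from h import *
from scipy.optimize import least_squares
def fit(p):
    f=lambda q:np.hypot(p[:,0]-q[0],p[:,1]-q[1])-q[2]
    r=least_squares(f,[*p.mean(0)[:2],.03],loss='soft_l1',f_scale=.001); return r.x,np.abs(r.fun).mean()
T=np.load('top.npy',allow_pickle=True).item(); S=np.load('scene.npy',allow_pickle=True).item()
PT,PS=cloud(T),cloud(S)
print('bench z',np.nanmedian(PT[380:440,200:500,2]),np.nanmedian(PS[100:200,230:280,2]))
# name:(u,v,halfwin top, ztop, zlo)
it=dict(shaker=(133,288,26,.060,.056),pan=(309,302,26,.033,.029),fine=(414,199,26,.033,.029),coarse=(482,276,28,.047,.043),lid=(238,198,24,.012,.008),
 knob=(238,198,24,.040,.034),petri=(312,197,16,.0105,.006),vial=(400,254,10,.036,.030),pot=(236,253,10,.023,.018),br=(391,138,26,.033,.029),y1=(470,179,26,.033,.029),y2=(355,249,26,.033,.029))
for n,(u,v,h,zt,zl) in it.items():
    g=ray(T,u,v,zt)
    for nm,P in(('T',PT),('S',PS)):
        m=(np.hypot(P[...,0]-g[0],P[...,1]-g[1])<.055 if n=='shaker' else np.hypot(P[...,0]-g[0],P[...,1]-g[1])<.042)&(P[...,2]>zl)&(P[...,2]<zt+.006)
        p=P[m]; 
        if len(p)<8: print(n,nm,len(p)); continue
        q,e=fit(p); mr=cv2.minEnclosingCircle(p[:,:2].astype(np.float32)*1000)
        print(n,nm,len(p),'fit',q.round(4),round(e,4),'enc',np.round(np.r_[mr[0],mr[1]]/1000,4))
# spout
for nm,P in(('T',PT),('S',PS)):
    g=ray(T,309,302,.033); d=np.hypot(P[...,0]-g[0],P[...,1]-g[1]); m=(d>.036)&(d<.058)&(P[...,2]>.010)&(P[...,2]<.026); p=P[m]; print('spout',nm,len(p),p.mean(0).round(4))
save(T,'crop',(340,110,520,310),3)
E
```

```text
bench z 0.0009908933102116269 -0.001041342921773658
shaker T 255 fit [0.4452 0.3056 0.0293] 0.001 enc [0.4445 0.298  0.039 ]
shaker S 178 fit [0.4472 0.3059 0.0294] 0.0011 enc [0.4481 0.3067 0.0331]
pan T 198 fit [0.4289 0.0056 0.0292] 0.0008 enc [0.4289 0.0056 0.0309]
pan S 206 fit [0.4311 0.0056 0.0292] 0.0011 enc [0.4305 0.0057 0.032 ]
fine T 212 fit [ 0.6147 -0.1727  0.0293] 0.0009 enc [ 0.6146 -0.1729  0.0309]
fine S 270 fit [ 0.6172 -0.1727  0.0293] 0.0009 enc [ 0.6171 -0.1725  0.0311]
coarse T 239 fit [ 0.4828 -0.2912  0.0293] 0.0008 enc [ 0.4831 -0.2915  0.0313]
coarse S 271 fit [ 0.4853 -0.2913  0.0292] 0.0009 enc [ 0.4848 -0.2914  0.031 ]
lid T 786 fit [0.6109 0.1406 0.0232] 0.0047 enc [0.6103 0.14   0.0311]
lid S 653 fit [0.611  0.1421 0.0235] 0.0051 enc [0.6121 0.1406 0.0318]
knob T 106 fit [0.6097 0.1396 0.007 ] 0.0019 enc [0.6101 0.1398 0.0098]
knob S 104 fit [0.6124 0.1394 0.0072] 0.0019 enc [0.612  0.1402 0.0106]
petri T 310 fit [0.6172 0.0082 0.0126] 0.0036 enc [0.6107 0.004  0.0255]
petri S 330 fit [0.6202 0.0082 0.0127] 0.0035 enc [0.6202 0.0086 0.0182]
vial T 75 fit [ 0.5174 -0.1469  0.0059] 0.0017 enc [ 0.5177 -0.1468  0.0085]
vial S 91 fit [ 0.5203 -0.1469  0.0061] 0.0016 enc [ 0.52   -0.147   0.0089]
pot T 133 fit [0.512  0.1388 0.008 ] 0.0022 enc [0.5121 0.1391 0.0113]
pot S 109 fit [0.5147 0.1385 0.0083] 0.0022 enc [0.5141 0.1396 0.0129]
br T 215 fit [ 0.7208 -0.1302  0.0293] 0.0008 enc [ 0.721  -0.1308  0.0316]
br S 289 fit [ 0.7233 -0.13    0.0293] 0.0008 enc [ 0.7231 -0.1297  0.0312]
y1 T 222 fit [ 0.6543 -0.2715  0.0293] 0.0008 enc [ 0.6546 -0.2714  0.0314]
y1 S 308 fit [ 0.6569 -0.2713  0.0293] 0.0008 enc [ 0.6566 -0.2712  0.031 ]
y2 T 196 fit [ 0.5241 -0.071   0.0293] 0.0008 enc [ 0.5244 -0.0713  0.031 ]
y2 S 218 fit [ 0.5264 -0.0709  0.0293] 0.0008 enc [ 0.5261 -0.0705  0.0314]
spout T 39 [0.47   0.0211 0.02  ]
spout S 45 [0.472  0.0206 0.0178]
```

View pics/crop.png

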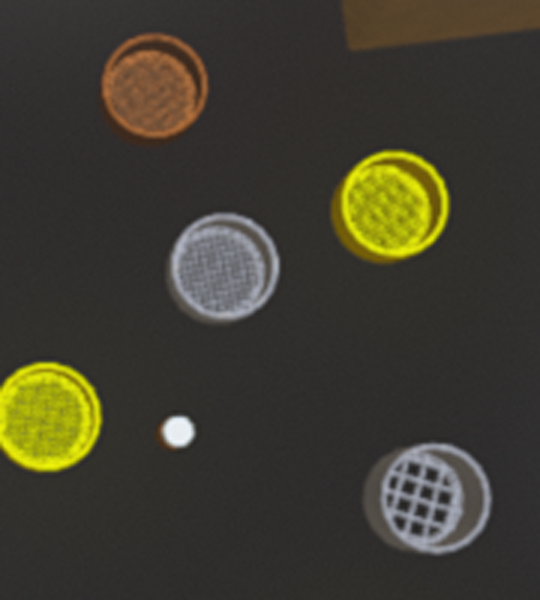

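The crop confirms it: grey steel with a dense mesh at (414,199) in the full image is the fine sieve, and its neighbours are brown and yellow. The wide-grid one at (482,276) is the coarse sieve. The spout points about 20° from x, which already matches the tool's x axis, so no spin is needed. I'm moving to above the pan.

```bash
cat >> h.py <<'E'
def go(*w):
    o=bot.get_obs(); M=R.from_quat(np.roll(o['tool_rot'],-1)).as_matrix(); p=np.array(o['eef_pos'])
    print('t',round(float(o['t']),2),'p',p.round(4),'F',np.round(o['contact_force'],1),'w',round(float(o['gripper_width']),3),'g',round(float(o['grasp_force']),1),'tilt',M[:2,2].round(4),'yaw',round(float(np.degrees(np.arctan2(M[1,0],M[0,0]))),2))
    for x in w: print(x,'->cm',(M.T@(np.array(x)-p)*100).round(2))
E
python3 -c "
from h import *
go((.45,-.2,.15),(.430,.0056,.15))"
```

```text
t 0.1 p [ 0.2394 -0.6306  0.2304] F [ 0.3  0.5 -0.4] w 1.0 g 0.0 tilt [-0.0007  0.0015] yaw 20.79
(0.45, -0.2, 0.15) ->cm [ 34.97 -32.76   8.09]
(0.43, 0.0056, 0.15) ->cm [ 40.4  -52.7    8.12]
```

```bash
python3 -m jog '[[35,-32.8,8.1,0],[35,-32.8,8.1,0],[35,-32.8,8.1,0],[35,-32.8,8.1,0],[35,-32.8,8.1,0],[35,-32.8,8.1,0],[35,-32.8,8.1,0],[35,-32.8,8.1,0],[35,-32.8,8.1,0],[35,-32.8,8.1,0],[35,-32.8,8.1,0],[35,-32.8,8.1,0],[40.4,-52.7,8.1,0],[40.4,-52.7,8.1,0],[40.4,-52.7,8.1,0],[40.4,-52.7,8.1,0],[40.4,-52.7,8.1,0],[40.4,-52.7,8.1,0],[40.4,-52.7,8.1,0]]' -1 30
python3 - <<'E'
from h import *
go((.430,.0056,.005)); c=cam('wrist'); save(c,'w1'); print(np.round(c['pose'],3),c['fovy'])
E
```

```text
t: 1.68
eef_pos: [0.43, 0.0071, 0.1503]
tool_rot: [-0.0, 0.983, 0.183, -0.0]
contact_force: [1.0, -1.1, -0.4]
gripper_width: 1.002
grasp_force: 0.0
t 1.68 p [0.43   0.0071 0.1503] F [ 1.  -1.1 -0.4] w 1.002 g 0.0 tilt [-0.0001  0.0003] yaw 21.1
(0.43, 0.0056, 0.005) ->cm [-0.05  0.15 14.53]
[[ 0.36  -0.897 -0.256  0.494]
 [-0.933 -0.346 -0.098  0.032]
 [-0.     0.275 -0.962  0.293]
 [ 0.     0.     0.     1.   ]] 67.16052872961359
```

View pics/w1.png

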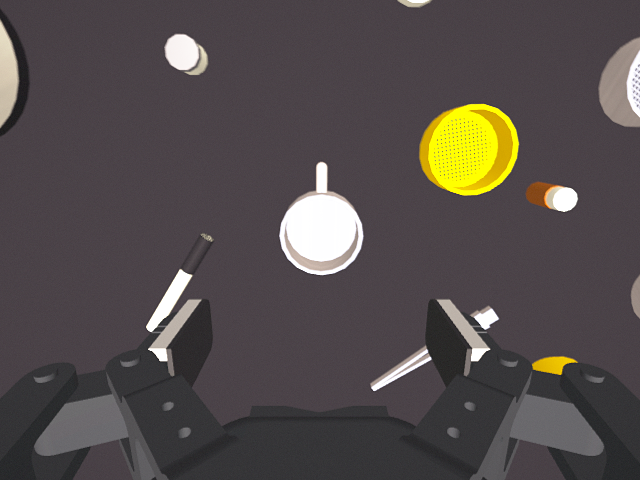

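The wrist view shows the pan centred between the fingers at (321,233), with the spout pointing straight up at (321,175). I'm fitting the rim with wrist depth as a cross-check.

```bash
cat >> h.py <<'E'
from scipy.optimize import least_squares
def rim(c,g,zl,zh,rad=.042):
    P=cloud(c); m=(np.hypot(P[...,0]-g[0],P[...,1]-g[1])<rad)&(P[...,2]>zl)&(P[...,2]<zh); p=P[m]
    if len(p)<20: return len(p)
    r=least_squares(lambda q:np.hypot(p[:,0]-q[0],p[:,1]-q[1])-q[2],[*p.mean(0)[:2],.03],loss='soft_l1',f_scale=.001)
    e=cv2.minEnclosingCircle(p[:,:2].astype(np.float32)*1000)
    return len(p),'fit',r.x.round(4),'enc',np.round(np.r_[e[0],e[1]]/1000,4),'z',np.percentile(p[:,2],[5,50,95]).round(4)
E
python3 -c "
from h import *
print(rim(cam('wrist'),(.43,.0056),.028,.039)); go((.430,.0056,.005))"
```

```text
(1160, 'fit', array([0.4297, 0.0061, 0.029 ]), 'enc', array([0.4293, 0.0059, 0.031 ]), 'z', array([0.0294, 0.0328, 0.0339]))
t 1.78 p [0.4301 0.0041 0.1501] F [-0.  -0.1  0.7] w 1.003 g 0.0 tilt [-0.0005 -0.0005] yaw 20.76
(0.43, 0.0056, 0.005) ->cm [ 0.05 -0.15 14.51]
```

```bash
python3 -m jog '[[0,-0.2,4,0],[0,-0.2,8,0],[0,-0.2,11,0],[0,-0.2,13,0],[0,-0.2,14,0],[0,-0.2,14.5,0],[0,-0.2,14.5,0],[0,-0.2,14.5,0]]'
python3 -m jog '[[0,0,0,0],[0,0,0,0],[0,0,0,0],[0,0,0,0],[0,0,0,0],[0,0,0,0],[0,0,0,0],[0,0,0,0],[0,0,0,0],[0,0,0,0]]' 1 30
python3 - <<'E'
from h import *
go(); c=cam('wrist'); save(c,'w2'); print(rim(c,(.43,.0056),.028,.039))
E
```

```text
t: 2.45
eef_pos: [0.4303, 0.0064, 0.006]
tool_rot: [0.0, 0.984, 0.18, 0.001]
contact_force: [-0.7, 0.6, 0.4]
gripper_width: 0.999
grasp_force: 0.0
t: 3.28
eef_pos: [0.4305, 0.0068, 0.0067]
tool_rot: [0.0, 0.984, 0.18, 0.001]
contact_force: [-1.7, -0.7, 9.8]
gripper_width: 0.728
grasp_force: 30.2
t 3.28 p [0.4305 0.0068 0.0067] F [-1.7 -0.7  9.8] w 0.728 g 30.2 tilt [ 0.0025 -0.0003] yaw 20.77
(7020, 'fit', array([0.4303, 0.0068, 0.0294]), 'enc', array([0.4366, 0.0082, 0.0414]), 'z', array([0.0287, 0.0326, 0.0367]))
```

View pics/w2.png

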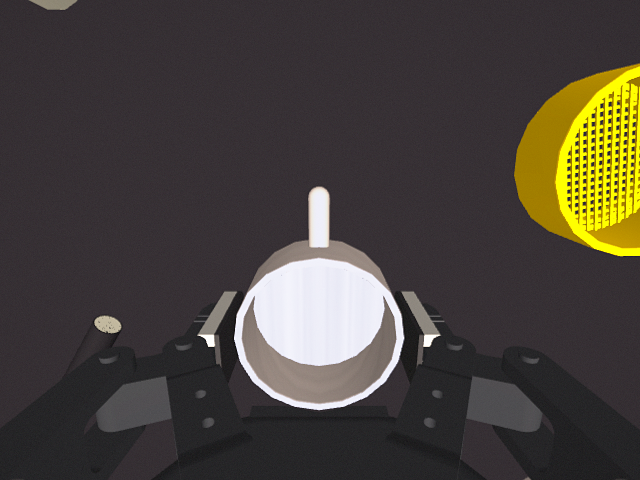

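The pan is held with 30 N at width 0.73, centred, with the spout straight ahead at (319,215). Next I lift it and carry it to above the shaker.

```bash
python3 -m jog '[[0,0,-1,0],[0,0,-3,0],[0,0,-6,0],[0,0,-9,0],[0,0,-11,0],[0,0,-12,0],[0,0,-12,0]]'
python3 -c "
from h import *
go((.4462,.3058,.12))"
```

```text
t: 3.92
eef_pos: [0.431, 0.0069, 0.1278]
tool_rot: [0.0, 0.984, 0.18, 0.002]
contact_force: [1.0, -0.2, -2.6]
gripper_width: 0.722
grasp_force: 33.6
t 3.92 p [0.431  0.0069 0.1278] F [ 1.  -0.2 -2.6] w 0.722 g 33.6 tilt [ 0.0051 -0.0001] yaw 20.76
(0.4462, 0.3058, 0.12) ->cm [ 12.02 -27.41   0.78]
```

```bash
python3 -m jog '[[1.2,-2.7,0,0],[3,-6.8,0,0],[4.5,-10.3,0,0],[6,-13.7,0,0],[7.5,-17.1,0,0],[9,-20.6,0,0],[10.5,-24,0,0],[11.5,-26.2,0,0],[12,-27.4,0,0],[12,-27.4,0,0],[12,-27.4,0,0],[12,-27.4,0,0]]'
python3 - <<'E'
from h import *
for i in range(2): go((.4462,.3058,.059)); t=cam('top') if i==0 else None; \
 (print(rim(t,(.4462,.3058),.14,.17)) if i==0 else None)
c=cam('wrist'); save(c,'w3'); print(rim(c,(.4462,.3058),.057,.064,.036)); print(rim(c,(.4462,.3058),.145,.165))
E
```

```text
t: 4.92
eef_pos: [0.4443, 0.3031, 0.1243]
tool_rot: [0.001, 0.984, 0.18, -0.001]
contact_force: [-0.2, -0.0, -1.8]
gripper_width: 0.719
grasp_force: 33.6
t 4.92 p [0.4443 0.3031 0.1243] F [-0.2 -0.  -1.8] w 0.719 g 33.6 tilt [-0.0015 -0.0026] yaw 20.69
(0.4462, 0.3058, 0.059) ->cm [ 0.29 -0.19  6.53]
(179, 'fit', array([0.443 , 0.3012, 0.0295]), 'enc', array([0.4484, 0.3008, 0.0368]), 'z', array([0.1415, 0.1501, 0.1526]))
t 4.97 p [0.4445 0.3031 0.1245] F [ 0.8 -0.1 -1.7] w 0.722 g 33.6 tilt [-0.001  -0.0023] yaw 20.65
(0.4462, 0.3058, 0.059) ->cm [ 0.26 -0.21  6.55]
(731, 'fit', array([0.4461, 0.3069, 0.0291]), 'enc', array([0.4459, 0.3071, 0.0308]), 'z', array([0.0583, 0.0599, 0.061 ]))
(8670, 'fit', array([0.4445, 0.3034, 0.0298]), 'enc', array([0.45  , 0.3073, 0.0418]), 'z', array([0.1459, 0.1504, 0.1621]))
```

View pics/w3.png

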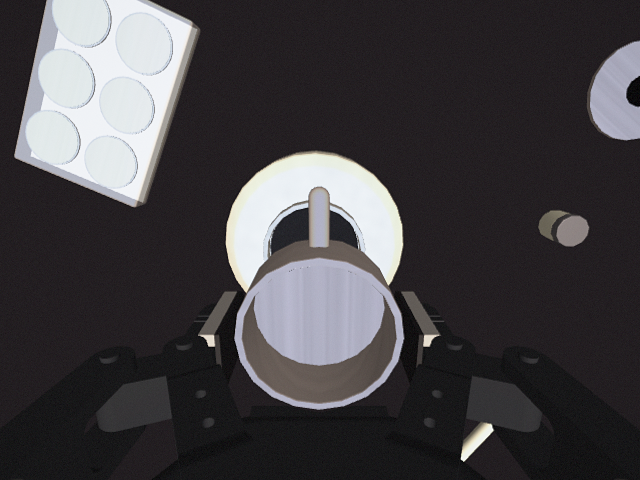

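The pan hangs level over the ring, whose dark opening is at (313,232). It needs a shift of about +0.28, −0.22 cm and then 6.4 cm down.

```bash
python3 -m jog '[[0.28,-0.22,1,0],[0.28,-0.22,3,0],[0.28,-0.22,4.5,0],[0.28,-0.22,5.3,0],[0.28,-0.22,5.6,0],[0.28,-0.22,5.9,0],[0.28,-0.22,6.1,0],[0.28,-0.22,6.3,0],[0.28,-0.22,6.4,0],[0.28,-0.22,6.4,0]]'
python3 -c "
from h import *
go((.4462,.306,.0595))"
```

```text
t: 5.85
eef_pos: [0.4465, 0.3088, 0.0615]
tool_rot: [-0.0, 0.984, 0.18, 0.0]
contact_force: [-0.7, -0.6, -1.5]
gripper_width: 0.724
grasp_force: 33.6
t 5.85 p [0.4465 0.3088 0.0615] F [-0.7 -0.6 -1.5] w 0.724 g 33.6 tilt [0.0005 0.0003] yaw 20.78
(0.4462, 0.306, 0.0595) ->cm [-0.13  0.25  0.2 ]
```

```bash
python3 -m jog '[[0,0,0,0],[0,0,0,0],[0,0,0,0]]' >/dev/null
python3 -c "
from h import *
go((.4462,.306,.0595)); print(rim(cam('wrist'),(.4462,.306),.08,.095)); go((.4462,.306,.0595))"
```

```text
t 6.1 p [0.4465 0.3088 0.0615] F [ 0.9 -0.6 -2.5] w 0.725 g 33.6 tilt [0.0004 0.0003] yaw 20.79
(0.4462, 0.306, 0.0595) ->cm [-0.12  0.25  0.2 ]
(8491, 'fit', array([0.4465, 0.3088, 0.0295]), 'enc', array([0.4549, 0.3088, 0.041 ]), 'z', array([0.0809, 0.087 , 0.0924]))
t 6.15 p [0.4464 0.3088 0.0615] F [-0.1  0.3 -1.2] w 0.723 g 33.6 tilt [0.0003 0.0002] yaw 20.79
(0.4462, 0.306, 0.0595) ->cm [-0.12  0.25  0.2 ]
```

```bash
python3 -m jog '[[-0.1,0.24,0,0],[-0.1,0.24,0.05,0],[-0.1,0.24,0.1,0],[-0.1,0.24,0.15,0],[-0.1,0.24,0.2,0],[-0.1,0.24,0.25,0],[-0.1,0.24,0.25,0],[-0.1,0.24,0.25,0]]'
python3 -c "
from h import *
go((.4462,.306,.0595))"
```

```text
t: 6.82
eef_pos: [0.4463, 0.3059, 0.0598]
tool_rot: [0.0, 0.984, 0.18, 0.0]
contact_force: [-2.4, -3.3, 9.5]
gripper_width: 0.721
grasp_force: 34.5
t 6.82 p [0.4463 0.3059 0.0598] F [-2.4 -3.3  9.5] w 0.721 g 34.5 tilt [ 0.0004 -0.0006] yaw 20.78
(0.4462, 0.306, 0.0595) ->cm [-0.01 -0.01  0.03]
```

Contact came at the expected height, so I'm opening and lifting.

```bash
python3 -m jog '[[0,0,0,0],[0,0,0,0],[0,0,0,0],[0,0,0,0],[0,0,0,0],[0,0,-1,0],[0,0,-4,0],[0,0,-8,0],[0,0,-10,0],[0,0,-10,0],[0,0,-10,0],[0,0,-10,0]]' -1
python3 - <<'E'
from h import *
c=cam('wrist'); save(c,'w4'); print(rim(c,(.4462,.306),.078,.092)); go((.616,-.1727,.10),(.616,-.1727,.16))
P=cloud(c); m=(np.hypot(P[...,0]-.4462,P[...,1]-.306)<.0315)&(np.hypot(P[...,0]-.4462,P[...,1]-.306)>.0285)&(P[...,2]>.08)&(P[...,2]<.092); p=P[m]
print('rim plane',np.linalg.lstsq(np.c_[p[:,:2]-[.4462,.306],np.ones(len(p))],p[:,2],rcond=None)[0])
t=cam('top');print(rim(t,(.4462,.306),.080,.092))
E
```

```text
t: 7.82
eef_pos: [0.446, 0.3056, 0.1586]
tool_rot: [0.0, 0.984, 0.18, -0.0]
contact_force: [0.1, 0.6, -0.3]
gripper_width: 1.003
grasp_force: 0.0
(1937, 'fit', array([0.4457, 0.3059, 0.029 ]), 'enc', array([0.445 , 0.3056, 0.0311]), 'z', array([0.0791, 0.0855, 0.0869]))
t 7.87 p [0.4456 0.3054 0.158 ] F [-0.5 -0.6  0.2] w 0.999 g 0.0 tilt [-0.0013 -0.0012] yaw 20.78
(0.616, -0.1727, 0.1) ->cm [-1.03 50.74  5.83]
(0.616, -0.1727, 0.16) ->cm [-1.04 50.75 -0.17]
rim plane [ 0.00343005 -0.00062563  0.08504799]
(159, 'fit', array([0.4449, 0.3044, 0.0293]), 'enc', array([0.4445, 0.3048, 0.0311]), 'z', array([0.0807, 0.086 , 0.0888]))
```

View pics/w4.png

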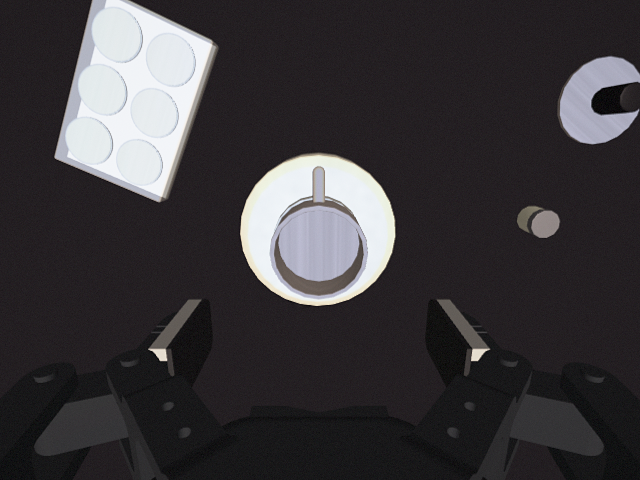

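The pan is seated and level, with its rim at z = 0.086 and centred at (319,252). On to the fine sieve.

```bash
python3 -m jog '[[-0.1,4,0,0],[-0.2,8,0,0],[-0.3,12,0,0],[-0.3,16,0,0],[-0.4,20,0,0],[-0.5,24,0,0],[-0.6,28,0,0],[-0.7,32,0,0],[-0.7,36,0,0],[-0.8,40,0,0],[-0.9,44,0,0],[-1,47,0,0],[-1,49,0,0],[-1,50.4,0,0],[-1,50.7,0,0],[-1,50.7,0,0],[-1,50.7,0,0],[-1,50.7,0,0]]'
python3 - <<'E'
from h import *
c=cam('wrist'); print(rim(c,(.616,-.1727),.028,.039)); go((.616,-.1727,.005))
E
```

```text
t: 9.42
eef_pos: [0.6166, -0.169, 0.1586]
tool_rot: [-0.001, 0.983, 0.182, -0.0]
contact_force: [-0.6, -0.5, -0.0]
gripper_width: 1.001
grasp_force: 0.0
(1090, 'fit', array([ 0.616 , -0.1726,  0.0291]), 'enc', array([ 0.6155, -0.1728,  0.031 ]), 'z', array([0.0293, 0.0327, 0.034 ]))
t 9.47 p [ 0.6167 -0.1692  0.1588] F [-0.7  0.1 -0. ] w 1.001 g 0.0 tilt [-0.0003  0.0008] yaw 20.95
(0.616, -0.1727, 0.005) ->cm [-0.19  0.31 15.38]
```

```bash
python3 -m jog '[[-0.2,0.3,3,0],[-0.2,0.3,7,0],[-0.2,0.3,10,0],[-0.2,0.3,11,0],[-0.2,0.3,11,0],[-0.2,0.3,11,0]]' >/dev/null
python3 -c "
from h import *
go((.616,-.1727,.005))"
```

```text
t 9.97 p [ 0.6166 -0.1743  0.0496] F [ 0.8 -0.1  0.1] w 1.002 g 0.0 tilt [0.0005 0.0002] yaw 20.85
(0.616, -0.1727, 0.005) ->cm [-0.   -0.17  4.46]
```

```bash
python3 -m jog '[[0,-0.15,1.5,0],[0,-0.15,3,0],[0,-0.15,4,0],[0,-0.15,4.4,0],[0,-0.15,4.4,0],[0,-0.15,4.4,0]]'
python3 -m jog '[[0,0,0,0],[0,0,0,0],[0,0,0,0],[0,0,0,0],[0,0,0,0],[0,0,0,0],[0,0,0,0],[0,0,0,0],[0,0,0,0]]' 1 30
python3 -m jog '[[0,0,-1,0],[0,0,-3,0],[0,0,-7,0],[0,0,-11,0],[0,0,-14,0],[0,0,-15,0],[0,0,-15,0],[0,0,-15,0]]'
python3 -c "
from h import *
c=cam('wrist'); go((.4458,.3058,.165)); print(rim(c,bot.get_obs()['eef_pos'],.165,.195))"
```

```text
t: 10.47
eef_pos: [0.6163, -0.1737, 0.0059]
tool_rot: [0.0, 0.984, 0.18, 0.001]
contact_force: [0.4, 0.5, 0.1]
gripper_width: 0.995
grasp_force: 0.0
t: 11.22
eef_pos: [0.6162, -0.1738, 0.0061]
tool_rot: [0.0, 0.984, 0.18, 0.001]
contact_force: [-1.2, -0.1, 6.3]
gripper_width: 0.715
grasp_force: 32.0
t: 11.88
eef_pos: [0.6151, -0.1737, 0.1547]
tool_rot: [0.0, 0.984, 0.18, -0.0]
contact_force: [-0.1, 0.9, -1.0]
gripper_width: 0.715
grasp_force: 33.4
t 11.93 p [ 0.6142 -0.1735  0.1533] F [-1.1 -0.6 -2.5] w 0.71 g 33.4 tilt [-0.0026  0.0003] yaw 20.79
(0.4458, 0.3058, 0.165) ->cm [  1.26 -50.79  -1.11]
(13145, 'fit', array([ 0.6164, -0.1729,  0.0295]), 'enc', array([ 0.6202, -0.1713,  0.0415]), 'z', array([0.1667, 0.1797, 0.191 ]))
```

```bash
python3 -m jog '[[0,-3,0,0],[0.1,-7,0,0],[0.2,-11,0,0],[0.3,-15,0,0],[0.4,-19,0,0],[0.5,-23,0,0],[0.6,-27,0,0],[0.7,-31,0,0],[0.8,-35,0,0],[0.9,-39,0,0],[1,-43,0,0],[1.2,-46,0,0],[1.3,-48.5,0,0],[1.3,-50,0,0],[1.3,-50.8,0,0],[1.3,-50.8,0,0],[1.3,-50.8,2,0],[1.3,-50.8,3,0],[1.3,-50.8,3,0],[1.3,-50.8,3,0]]'
python3 -m jog '[[0,0,0,0],[0,0,0,0]]' >/dev/null
python3 -c "
from h import *
go((.4458,.3058,.085))"
```

```text
t: 13.6
eef_pos: [0.4472, 0.3041, 0.1238]
tool_rot: [0.001, 0.984, 0.18, -0.001]
contact_force: [-0.6, -0.2, -1.1]
gripper_width: 0.713
grasp_force: 33.4
t 13.77 p [0.448  0.3058 0.1254] F [ 0.2 -0.  -2. ] w 0.713 g 33.4 tilt [0.0008 0.0005] yaw 20.74
(0.4458, 0.3058, 0.085) ->cm [-0.21 -0.07  4.04]
```

```bash
python3 -m jog '[[-0.2,-0.05,1,0],[-0.2,-0.05,2,0],[-0.2,-0.05,2.6,0],[-0.2,-0.05,2.6,0],[-0.2,-0.05,2.6,0],[-0.2,-0.05,2.6,0]]' >/dev/null
python3 -c "
from h import *
go((.4458,.3058,.085))"
```

```text
t 14.27 p [0.4453 0.3059 0.0987] F [-0.5 -0.3 -1.5] w 0.712 g 33.4 tilt [-0.0001  0.    ] yaw 20.8
(0.4458, 0.3058, 0.085) ->cm [0.04 0.02 1.37]
```

```bash
python3 -m jog '[[0.04,0.02,0.4,0],[0.04,0.02,0.8,0],[0.04,0.02,1,0],[0.04,0.02,1.1,0],[0.04,0.02,1.2,0],[0.04,0.02,1.3,0],[0.04,0.02,1.35,0],[0.04,0.02,1.4,0],[0.04,0.02,1.4,0]]'
python3 -c "
from h import *
go((.4458,.3058,.085))"
```

```text
t: 15.02
eef_pos: [0.4458, 0.3057, 0.0851]
tool_rot: [0.0, 0.984, 0.18, 0.0]
contact_force: [-0.3, -0.9, 2.1]
gripper_width: 0.71
grasp_force: 33.7
t 15.02 p [0.4458 0.3057 0.0851] F [-0.3 -0.9  2.1] w 0.71 g 33.7 tilt [ 0.0002 -0.0001] yaw 20.79
(0.4458, 0.3058, 0.085) ->cm [ 0.01 -0.01  0.01]
```

Contact at the expected seated height (0.079 + 0.006). I'm releasing and checking.

```bash
cat >> h.py <<'E'
def lvl(c,g,z):
    print(rim(c,g,z-.007,z+.005)); P=cloud(c); d=np.hypot(P[...,0]-g[0],P[...,1]-g[1]); m=(d<.0315)&(d>.0285)&(P[...,2]>z-.004)&(P[...,2]<z+.004); p=P[m]
    print('plane',np.linalg.lstsq(np.c_[p[:,:2]-g,np.ones(len(p))],p[:,2],rcond=None)[0].round(4))
E
python3 -m jog '[[0,0,0,0],[0,0,0,0],[0,0,0,0],[0,0,0,0],[0,0,0,0],[0,0,-1,0],[0,0,-4,0],[0,0,-8,0],[0,0,-10,0],[0,0,-10,0],[0,0,-10,0]]' -1
python3 - <<'E'
from h import *
c=cam('wrist'); lvl(c,(.4458,.3058),.112); go((.4842,-.2912,.185))
E
```

```text
t: 15.93
eef_pos: [0.4466, 0.3062, 0.1868]
tool_rot: [-0.001, 0.984, 0.18, 0.002]
contact_force: [-0.3, -0.0, 0.2]
gripper_width: 0.998
grasp_force: 0.0
(1825, 'fit', array([0.4462, 0.3061, 0.029 ]), 'enc', array([0.4455, 0.3057, 0.031 ]), 'z', array([0.1059, 0.1116, 0.1129]))
plane [-0.0062 -0.0025  0.1118]
t 15.98 p [0.4458 0.3055 0.1853] F [-0.7 -0.1 -0.1] w 0.999 g 0.0 tilt [0.0008 0.0002] yaw 20.78
(0.4842, -0.2912, 0.185) ->cm [-1.758e+01  5.715e+01  2.000e-02]
```

Seated and level, rim at 0.112. Next is the coarse sieve.

```bash
python3 -m jog '[[-1,3,0,0],[-2,7,0,0],[-3.2,10.7,0,0],[-4.4,14.4,0,0],[-5.6,18.1,0,0],[-6.7,21.8,0,0],[-7.8,25.5,0,0],[-9,29.2,0,0],[-10.1,32.9,0,0],[-11.2,36.6,0,0],[-12.4,40.3,0,0],[-13.5,44,0,0],[-14.7,47.7,0,0],[-15.8,51.4,0,0],[-16.7,54.4,0,0],[-17.4,56.4,0,0],[-17.6,57.1,0,0],[-17.6,57.1,2,0],[-17.6,57.1,3,0],[-17.6,57.1,3,0]]'
python3 -m jog '[[0,0,2,0],[0,0,4,0],[0,0,6,0],[0,0,6,0],[0,0,6,0],[0,0,6,0]]' >/dev/null
python3 - <<'E'
from h import *
c=cam('wrist'); print(rim(c,(.4842,-.2912),.041,.053)); go((.4842,-.2912,.016))
E
```

```text
t: 17.65
eef_pos: [0.4818, -0.2883, 0.1515]
tool_rot: [-0.002, 0.983, 0.181, -0.003]
contact_force: [-0.0, 0.4, -0.2]
gripper_width: 1.0
grasp_force: 0.0
(2232, 'fit', array([ 0.4842, -0.2914,  0.029 ]), 'enc', array([ 0.4836, -0.2919,  0.0311]), 'z', array([0.042 , 0.0466, 0.0478]))
t 18.2 p [ 0.4848 -0.2905  0.0962] F [-0.   0.2  1.2] w 0.998 g 0.0 tilt [ 0.0018 -0.0007] yaw 20.82
(0.4842, -0.2912, 0.016) ->cm [-0.09  0.03  8.02]
```

```bash
python3 -m jog '[[-0.1,0.03,2,0],[-0.1,0.03,4,0],[-0.1,0.03,6,0],[-0.1,0.03,7.5,0],[-0.1,0.03,8,0],[-0.1,0.03,8,0],[-0.1,0.03,8,0],[-0.1,0.03,8,0]]' >/dev/null
python3 -c "
from h import *
go((.4842,-.2912,.016))"
```

```text
t 18.87 p [ 0.4841 -0.2918  0.0163] F [ 0.4 -0.2  1.1] w 1.005 g 0.0 tilt [ 0.0022 -0.0011] yaw 20.78
(0.4842, -0.2912, 0.016) ->cm [ 0.03 -0.05  0.03]
```

```bash
python3 -m jog '[[0,0,0,0],[0,0,0,0],[0,0,0,0],[0,0,0,0],[0,0,0,0],[0,0,0,0],[0,0,0,0],[0,0,0,0],[0,0,0,0]]' 1 35
python3 -m jog '[[0,0,-1,0],[0,0,-3,0],[0,0,-7,0],[0,0,-11,0],[0,0,-14,0],[0,0,-16,0],[0,0,-17,0],[0,0,-17,0],[0,0,-17,0]]'
python3 - <<'E'
from h import *
go((.446,.306,.185))
E
```

```text
t: 19.62
eef_pos: [0.4837, -0.2917, 0.0162]
tool_rot: [0.001, 0.984, 0.18, 0.001]
contact_force: [-2.4, 0.9, 8.0]
gripper_width: 0.729
grasp_force: 36.6
t: 20.37
eef_pos: [0.4825, -0.2911, 0.1844]
tool_rot: [-0.0, 0.984, 0.18, -0.0]
contact_force: [-0.8, 0.4, -2.0]
gripper_width: 0.723
grasp_force: 39.1
t 20.37 p [ 0.4825 -0.2911  0.1844] F [-0.8  0.4 -2. ] w 0.723 g 39.1 tilt [-0.0004  0.0001] yaw 20.78
(0.446, 0.306, 0.185) ->cm [ 1.777e+01 -5.712e+01 -5.000e-02]
```

```bash
python3 -m jog '[[1,-3,0,0],[2,-6.5,0,0],[3.1,-10,0,0],[4.3,-13.7,0,0],[5.4,-17.4,0,0],[6.6,-21.1,0,0],[7.7,-24.8,0,0],[8.9,-28.5,0,0],[10,-32.2,0,0],[11.2,-35.9,0,0],[12.3,-39.6,0,0],[13.5,-43.3,0,0],[14.6,-47,0,0],[15.8,-50.7,0,0],[16.8,-54,0,0],[17.5,-56.2,0,0],[17.8,-57.1,0,0],[17.8,-57.1,0,0],[17.8,-57.1,0,0],[17.8,-57.1,0,0]]'
python3 -m jog '[[0,0,1,0],[0,0,2,0],[0,0,2,0],[0,0,2,0],[0,0,2,0]]' >/dev/null
python3 - <<'E'
from h import *
go((.446,.306,.136),(.446,.306,.121)); c=cam('top'); print(rim(c,(.446,.306),.185,.205))
E
```

```text
t: 22.03
eef_pos: [0.4469, 0.3032, 0.1837]
tool_rot: [0.001, 0.984, 0.179, -0.001]
contact_force: [0.5, -0.3, -1.8]
gripper_width: 0.724
grasp_force: 39.2
t 22.45 p [0.4468 0.3054 0.1646] F [-0.1  0.2 -1.4] w 0.724 g 39.2 tilt [-0.0003 -0.0003] yaw 20.76
(0.446, 0.306, 0.136) ->cm [-0.05 -0.09  2.86]
(0.446, 0.306, 0.121) ->cm [-0.05 -0.09  4.36]
(211, 'fit', array([0.4465, 0.3036, 0.0292]), 'enc', array([0.4464, 0.2993, 0.0333]), 'z', array([0.1866, 0.195 , 0.1979]))
```

```bash
python3 -m jog '[[-0.05,-0.08,1,0],[-0.05,-0.08,2,0],[-0.05,-0.08,2.7,0],[-0.05,-0.08,2.8,0],[-0.05,-0.08,2.8,0],[-0.05,-0.08,2.8,0]]' >/dev/null
python3 -c "
from h import *
go((.446,.306,.121))"
```

```text
t 23.0 p [0.446  0.3064 0.1366] F [-0.8  0.4 -1.8] w 0.727 g 39.2 tilt [-0.0003 -0.0001] yaw 20.79
(0.446, 0.306, 0.121) ->cm [-0.02  0.04  1.56]
```

```bash
python3 -m jog '[[0,0.04,0.5,0],[0,0.04,0.9,0],[0,0.04,1.1,0],[0,0.04,1.25,0],[0,0.04,1.35,0],[0,0.04,1.45,0],[0,0.04,1.55,0],[0,0.04,1.6,0],[0,0.04,1.6,0]]'
python3 -c "
from h import *
go((.446,.306,.121))"
```

```text
t: 23.75
eef_pos: [0.4463, 0.306, 0.1212]
tool_rot: [0.0, 0.984, 0.18, 0.0]
contact_force: [-1.0, -0.2, 3.7]
gripper_width: 0.725
grasp_force: 39.5
t 23.75 p [0.4463 0.306  0.1212] F [-1.  -0.2  3.7] w 0.725 g 39.5 tilt [0.0004 0.0001] yaw 20.79
(0.446, 0.306, 0.121) ->cm [-0.03 -0.01  0.02]
```

```bash
python3 -m jog '[[0,0,0,0],[0,0,0,0],[0,0,0,0],[0,0,0,0],[0,0,0,0],[0,0,-1,0],[0,0,-4,0],[0,0,-8,0],[0,0,-10,0],[0,0,-10,0],[0,0,-10,0]]' -1
python3 - <<'E'
from h import *
c=cam('wrist'); lvl(c,(.446,.306),.152); go((.611,.1398,.13)); t=cam('top'); print(rim(t,(.446,.306),.145,.157)); s=cam('scene'); print(rim(s,(.446,.306),.145,.157))
E
```

```text
t: 24.67
eef_pos: [0.4469, 0.3065, 0.2228]
tool_rot: [-0.001, 0.984, 0.18, 0.002]
contact_force: [0.0, 0.4, -0.2]
gripper_width: 0.998
grasp_force: 0.0
(1885, 'fit', array([0.4467, 0.3064, 0.029 ]), 'enc', array([0.446 , 0.3062, 0.0311]), 'z', array([0.1461, 0.1516, 0.1528]))
plane [-0.0059 -0.0013  0.1518]
t 24.72 p [0.4462 0.3058 0.2213] F [-0.7  0.5 -0.5] w 1.004 g 0.0 tilt [0.0007 0.0002] yaw 20.78
(0.611, 0.1398, 0.13) ->cm [ 9.51 21.36  9.14]
(202, 'fit', array([0.4459, 0.3048, 0.0293]), 'enc', array([0.4448, 0.3046, 0.0313]), 'z', array([0.1461, 0.1519, 0.1544]))
(299, 'fit', array([0.4476, 0.305 , 0.0293]), 'enc', array([0.4469, 0.3051, 0.0326]), 'z', array([0.1456, 0.1498, 0.1526]))
```

The coarse sieve is seated and level, rim at 0.152. Now the lid.

```bash
python3 -m jog '[[1.2,2.7,0,0],[2.8,6.3,0,0],[4.4,9.9,0,0],[6,13.5,0,0],[7.6,17,2,0],[8.9,20,5,0],[9.5,21.3,8,0],[9.5,21.3,10,0],[9.5,21.3,11,0],[9.5,21.3,11,0],[9.5,21.3,11,0],[9.5,21.3,11,0]]'
python3 - <<'E'
from h import *
c=cam('wrist'); P=cloud(c); g=(.611,.1398); d=np.hypot(P[...,0]-g[0],P[...,1]-g[1]); p=P[(d<.018)&(P[...,2]>.037)&(P[...,2]<.045)]; e=cv2.minEnclosingCircle(p[:,:2].astype(np.float32)*1000); print(len(p),np.round(np.r_[e[0],e[1]],1),p.mean(0).round(4))
p=P[(d<.036)&(P[...,2]>.009)&(P[...,2]<.015)]; e=cv2.minEnclosingCircle(p[:,:2].astype(np.float32)*1000); print(len(p),np.round(np.r_[e[0],e[1]],1))
go((.611,.1398,.0145))
E
```

```text
t: 25.82
eef_pos: [0.611, 0.142, 0.1122]
tool_rot: [-0.0, 0.983, 0.181, 0.001]
contact_force: [-0.5, 0.0, 0.3]
gripper_width: 1.004
grasp_force: 0.0
736 [611.2 140.7   9.8] [0.6116 0.1409 0.0398]
4788 [610.8 140.4  31.2]
t 25.87 p [0.6112 0.1419 0.1126] F [ 0.4 -0.4 -1. ] w 0.999 g 0.0 tilt [0.0025 0.0011] yaw 20.88
(0.611, 0.1398, 0.0145) ->cm [-0.12  0.19  9.81]
```

```bash
python3 -m jog '[[-0.1,0.15,2,0],[-0.1,0.15,5,0],[-0.1,0.15,7.5,0],[-0.1,0.15,8.5,0],[-0.1,0.15,8.8,0],[-0.1,0.15,8.8,0],[-0.1,0.15,8.8,0],[-0.1,0.15,8.8,0]]' >/dev/null
python3 -c "
from h import *
go((.611,.1402,.0145))"
```

```text
t 26.53 p [0.6115 0.1393 0.0247] F [ 0.   0.2 -0.1] w 0.997 g 0.0 tilt [0.003  0.0009] yaw 20.79
(0.611, 0.1402, 0.0145) ->cm [-0.02 -0.1   1.02]
```

```bash
python3 -m jog '[[0,-0.1,0.5,0],[0,-0.1,0.9,0],[0,-0.1,1,0],[0,-0.1,1,0],[0,-0.1,1,0]]'
python3 -m jog '[[0,0,0,0],[0,0,0,0],[0,0,0,0],[0,0,0,0],[0,0,0,0],[0,0,0,0],[0,0,0,0],[0,0,0,0],[0,0,0,0],[0,0,0,0],[0,0,0,0],[0,0,0,0]]' 1 35
python3 - <<'E'
from h import *
go(); c=cam('wrist'); save(c,'w5'); print(rim(c,(.611,.1402),.009,.015,.036))
E
```

```text
t: 26.95
eef_pos: [0.6097, 0.1396, 0.0127]
tool_rot: [0.0, 0.984, 0.18, -0.0]
contact_force: [0.2, 0.6, -0.4]
gripper_width: 0.996
grasp_force: 0.0
t: 27.95
eef_pos: [0.61, 0.1397, 0.013]
tool_rot: [-0.0, 0.984, 0.18, 0.0]
contact_force: [-0.1, -0.5, 2.1]
gripper_width: 0.224
grasp_force: 34.3
t 27.95 p [0.61   0.1397 0.013 ] F [-0.1 -0.5  2.1] w 0.224 g 34.3 tilt [0.0004 0.0001] yaw 20.78
(7256, 'fit', array([0.6078, 0.1391, 0.0263]), 'enc', array([0.6113, 0.14  , 0.0313]), 'z', array([0.0098, 0.0114, 0.0128]))
```

View pics/w5.png

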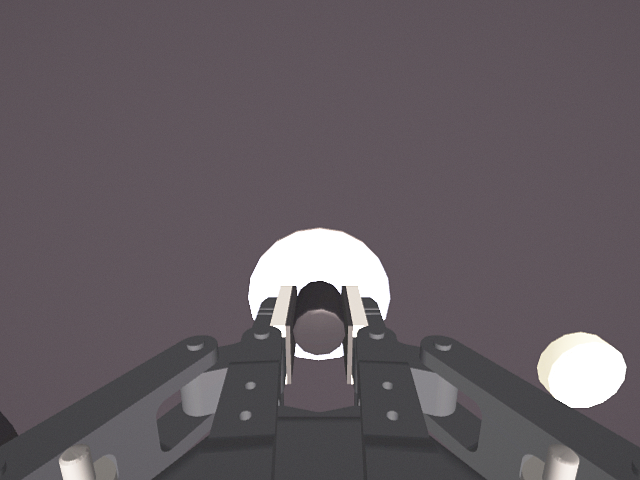

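The knob is held squarely at (319,330), width 0.22. The lid sits about 1 mm ahead of the TCP, so the place target is TCP (0.4453, 0.3054), seated at z = 0.158.

```bash
python3 -m jog '[[0,0,-1,0],[0,0,-3,0],[0,0,-7,0],[0,0,-11,0],[0,0,-15,0],[0,0,-18,0],[0,0,-19.5,0],[0,0,-19.5,0],[0,0,-19.5,0]]'
python3 -c "
from h import *
go((.4453,.3054,.205))"
```

```text
t: 28.75
eef_pos: [0.6099, 0.1396, 0.2086]
tool_rot: [0.0, 0.984, 0.18, 0.001]
contact_force: [-0.2, -0.2, -2.0]
gripper_width: 0.217
grasp_force: 34.3
t 28.75 p [0.6099 0.1396 0.2086] F [-0.2 -0.2 -2. ] w 0.217 g 34.3 tilt [0.0014 0.0001] yaw 20.78
(0.4453, 0.3054, 0.205) ->cm [ -9.5  -21.34   0.34]
```

```bash
python3 -m jog '[[-1,-2.2,0,0],[-2.4,-5.4,0,0],[-3.8,-8.6,0,0],[-5.2,-11.8,0,0],[-6.6,-15,0,0],[-8,-18,0,0],[-9,-20.2,0.2,0],[-9.5,-21.3,1,0],[-9.5,-21.3,2,0],[-9.5,-21.3,3,0],[-9.5,-21.3,3.5,0],[-9.5,-21.3,3.5,0],[-9.5,-21.3,3.5,0],[-9.5,-21.3,3.5,0]]'
python3 -c "
from h import *
go((.4453,.3054,.158)); c=cam('wrist'); print(rim(c,(.4458,.3056),.179,.194,.036)); print(rim(c,(.446,.3058),.147,.156,.036)); save(c,'w6')"
```

```text
t: 29.92
eef_pos: [0.4462, 0.3045, 0.1728]
tool_rot: [0.0, 0.984, 0.18, 0.0]
contact_force: [-0.3, -0.1, -1.4]
gripper_width: 0.22
grasp_force: 34.3
t 29.92 p [0.4462 0.3045 0.1728] F [-0.3 -0.1 -1.4] w 0.22 g 34.3 tilt [ 0.0002 -0.    ] yaw 20.69
(0.4453, 0.3054, 0.158) ->cm [-0.06 -0.12  1.48]
(1880, 'fit', array([0.4087, 0.2904, 0.0508]), 'enc', array([0.4515, 0.3066, 0.0231]), 'z', array([0.18  , 0.1873, 0.1934]))
(730, 'fit', array([0.4449, 0.3051, 0.0313]), 'enc', array([0.4574, 0.3127, 0.0279]), 'z', array([0.1481, 0.1516, 0.1529]))
```

View pics/w6.png

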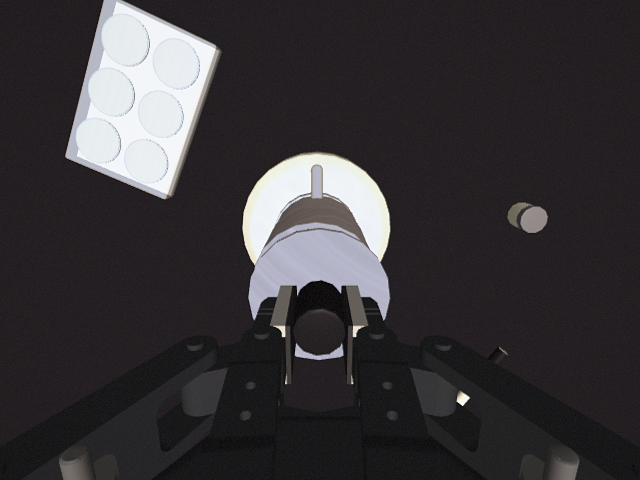

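The stack stands straight, and the lid (319,285) hangs level over it. I'm lowering it slowly.

```bash
python3 -m jog '[[-0.06,-0.12,0,0],[-0.06,-0.12,0.3,0],[-0.06,-0.12,0.6,0],[-0.06,-0.12,0.8,0],[-0.06,-0.12,1,0],[-0.06,-0.12,1.15,0],[-0.06,-0.12,1.3,0],[-0.06,-0.12,1.4,0],[-0.06,-0.12,1.5,0],[-0.06,-0.12,1.5,0]]'
python3 -c "
from h import *
go((.4453,.3054,.158))"
```

```text
t: 30.8
eef_pos: [0.4446, 0.3062, 0.158]
tool_rot: [-0.0, 0.984, 0.18, 0.0]
contact_force: [0.5, 1.0, -0.9]
gripper_width: 0.222
grasp_force: 34.5
t 30.8 p [0.4446 0.3062 0.158 ] F [ 0.5  1.  -0.9] w 0.222 g 34.5 tilt [0.0003 0.0002] yaw 20.79
(0.4453, 0.3054, 0.158) ->cm [ 0.04  0.1  -0.  ]
```

```bash
python3 -m jog '[[0.03,0.08,0,0],[0.03,0.08,0.05,0],[0.03,0.08,0.1,0],[0.03,0.08,0.1,0]]'
python3 -m jog '[[0,0,0,0],[0,0,0,0],[0,0,0,0],[0,0,0,0],[0,0,0,0],[0,0,0,0],[0,0,0,0],[0,0,0,0],[0,0,0,0]]' -0.2
python3 -c "
from h import *
go()"
```

```text
t: 31.13
eef_pos: [0.4453, 0.3058, 0.1578]
tool_rot: [-0.0, 0.984, 0.18, 0.001]
contact_force: [-2.4, -2.0, 7.7]
gripper_width: 0.225
grasp_force: 35.2
t: 31.88
eef_pos: [0.445, 0.3054, 0.1568]
tool_rot: [0.0, 0.984, 0.18, -0.0]
contact_force: [-0.4, -0.0, 0.1]
gripper_width: 0.602
grasp_force: 0.0
t 31.88 p [0.445  0.3054 0.1568] F [-0.4 -0.   0.1] w 0.602 g 0.0 tilt [-0. -0.] yaw 20.79
```

```bash
python3 -m jog '[[0,0,-0.5,0],[0,0,-2,0],[0,0,-5,0],[0,0,-8,0],[0,0,-11,0],[0,0,-12,0],[0,0,-12,0],[0,0,-12,0],[0,0,-12,0],[0,0,-12,0]]'
python3 - <<'E'
from h import *
go(); c=cam('wrist'); P=cloud(c); g=(.446,.3058); d=np.hypot(P[...,0]-g[0],P[...,1]-g[1]); p=P[(d<.036)&(P[...,2]>.152)&(P[...,2]<.162)]; e=cv2.minEnclosingCircle(p[:,:2].astype(np.float32)*1000); print(len(p),np.round(np.r_[e[0],e[1]],1))
print('plane',np.linalg.lstsq(np.c_[p[:,:2]-g,np.ones(len(p))],p[:,2],rcond=None)[0].round(4))
s=cam('scene'); save(s,'fin',(200,0,500,240),2)
E
```

```text
t: 32.72
eef_pos: [0.4443, 0.3047, 0.2751]
tool_rot: [0.001, 0.984, 0.18, -0.001]
contact_force: [-0.9, -1.4, 1.2]
gripper_width: 0.594
grasp_force: 0.0
t 32.72 p [0.4443 0.3047 0.2751] F [-0.9 -1.4  1.2] w 0.594 g 0.0 tilt [-0.0025 -0.0018] yaw 20.79
4345 [446.4 306.4  31. ]
plane [-0.0032 -0.0009  0.1564]
```

View pics/fin.png

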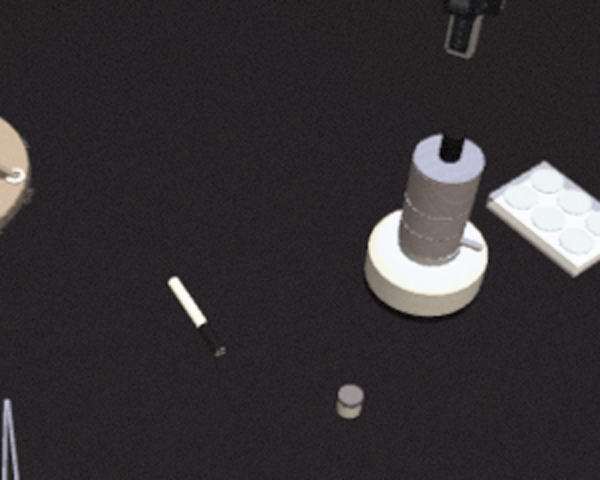

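The picture shows the stack complete and upright, with the lid at crop pixel (449,158). Its disc top is level at z = 0.1565, centred on (0.4464, 0.3064), and the pot is undisturbed. I'm handing in.

```bash
python3 -c "
from station import bot
print(bot.hand_in())"
```

```text
the job is handed in; nothing more can be done
None
```

The pan, fine sieve, coarse sieve and lid are stacked on the shaker, each measured level and at its seated height, and the job was handed in at about 33 s; the hand-in call gave no verdict back.

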